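# Hang the recipe board at its mark and hold the clip open on its edge

### The job

Take the wooden recipe board out of its block, hook it over the steel rail at the rail's left-hand end, slide it along the rail, still hooked, to the red mark and let go of it there. Then pick up the blue spring clip by its finger grips, squeeze it fully open, and bring its gaping jaws around the board's right-hand edge above the rail, well over the edge, one jaw in front and one behind, without the clip touching the board. Finish while holding the clip squeezed open there, so that I can slip a list in; leave the other things alone.

Things in the scene. Friction and masses are not known exactly. Their poses are not given: they have to be found in the camera images.
- board: Loose wooden recipe board, 0.14 kg: 8 mm thick (x), 100 mm wide (y), 150 mm tall (z); white paper with green band on its front, which faces its -x. Origin: centre of its underside, mid thickness; z up the board, +y its left-hand side seen from the front. It starts upright in the block, its front to the block's -x; grip its free top edge from above, fingers on front and back.
- board_hook (a point): Middle of the ceiling of the dark steel hook channel on the board's back: board x = 10, y = 0, z = 70 mm. The channel is 60 mm wide (y), open downward, 12 mm from the board's back (x = 4 mm) to the rear tongue (x = 16 to 20 mm), which hangs down to board z = 36 mm and flares backward at its lower end.
- block: Fixed wooden parking block, 50 (x) x 130 (y) x 42 mm tall, with a slot 14 mm wide and 34 mm deep along its y in which the board stands loosely. Origin: centre of its underside; slot floor 8 mm above it.
- rail: Fixed recipe rail: wooden foot board 100 x 360 x 10 mm, flat steel bar along y, 8 mm thick (x), 340 mm long, z from 86 to 120 mm, between end posts of 10 mm at y = -170 and 170 mm. Origin on the worktop under the bar's middle; x away from the robot, +y the left-hand end. A hung board is in front of the bar: origin about x = -10 mm, z = 50 mm; 4 mm play; let go, its top leans forward about 0.1 rad.
- rail_left (a point): Point on top of the bar, 100 mm to the left (+y) of its middle, 120 mm above the worktop: good place for the middle of the hook when the board is first hung at the left-hand end (the board's 100 mm width clears the end post by 15 mm).
- mark: Fixed red mark on the front of the rail's foot board: disc 18 mm with a pointer toward the bar, 6 mm tall. Origin: centre of its underside; axes as the rail's. It lies 52 mm in front of the bar, 10 to 60 mm to the right (-y) of the rail's middle. The board is at the mark when its centre line (red line low on its front) is level with it, at the same y along the rail.
- clip: Loose blue spring clip, 52 g, lying flat, 24 mm tall as it lies. Origin: on the pivot axis (z, up) at the underside. The frame belongs to the left lever; shut, the clip is symmetric about x, +x points to the jaw tips (47 mm from the pivot), -x to the finger grips. Jaws bow to 30 mm wide; squeezed open, the gap at the tips is 27 mm, 46 mm over the outsides, tips 41 mm ahead of the pivot.
- clip_grip (a point): Where to pinch the clip from above, fingers closing along the clip's y: between the two flat grips, 24 mm behind the pivot, mid height. Grips are 4 mm thick, a V from 4 to 38 mm behind the pivot, 41 mm over the ends when shut; squeezed home they are parallel, 18 mm over the outsides. It takes about 8 N and comes to a hard stop; a grip of 20 to 60 N is fine. Each lever turns half the angle.
- clip_jaw (a joint): Angle between the clip's two levers, rad: 0 = jaws shut (start), 0.6 = squeezed home against the stop. A spring shuts it: about 0.1 N m shut, 0.2 N m wide open.
- jaw_tip_left (a point): Inner side of the tip of the clip's left jaw (+y side of the clip), mid height (12 mm above the underside), 44 mm from the pivot.
- jaw_tip_right (a point): Inner side of the tip of the clip's right jaw (-y side), mid height, 44 mm from the pivot.
- tin_1: Bystander, loose: wide tin with tomato picture, 75 mm across, 58 mm tall. Origin: centre of its underside.
- spice_jar_2: Bystander, loose: spice jar with black cap, 41 mm across, 105 mm tall. Origin: centre of its underside.
- tomato_1: Bystander, loose: tomato, 74 mm. Origin: centre of its underside.
- mug_2: Bystander, loose: small white mug, 62 mm across, 52 mm tall. Origin: centre of its underside.
- garlic_1: Bystander, loose: garlic bulb, 50 mm. Origin: centre of its underside.
- kitchen_timer: Bystander, loose: red kitchen timer, 67 mm across, 59 mm tall. Origin: centre of its underside.

How it is judged (in metres and radians):
On the way, in this order (a step that is already met when the one before it is completed fails the run):
1. the board is hooked over the rail, well to the left of the mark (z of board in the frame of rail between 0.044 and 0.058 m and x of board in the frame of rail between -0.02 and 0.002 m and angle between board's own z axis and vertical below 0.25 rad and angle between the y axis of board and the y axis of rail, either way round below 0.15 rad and y of board in the frame of mark above 0.06 m), for 0.1 s.
2. the board, still hooked, passes along the rail toward the mark (z of board in the frame of rail between 0.044 and 0.058 m and x of board in the frame of rail between -0.02 and 0.002 m and angle between board's own z axis and vertical below 0.25 rad and angle between the y axis of board and the y axis of rail, either way round below 0.15 rad and y of board in the frame of mark between 0.015 and 0.05 m), for 0.02 s.
3. the board hangs at the mark, let go (z of board in the frame of rail between 0.044 and 0.058 m and x of board in the frame of rail between -0.02 and 0.002 m and angle between board's own z axis and vertical below 0.25 rad and angle between the y axis of board and the y axis of rail, either way round below 0.15 rad and y of board in the frame of mark between -0.012 and 0.012 m and contact force between the fingers and board below 0.2 N), for 0.2 s.
4. the clip is held squeezed open in the air, clear of the board (value of joint clip_jaw above 0.5 rad and contact force between the fingers and clip above 3 N and height (world z) of clip above 0.05 m and contact force between clip and board below 0.2 N and (y of jaw_tip_left in the frame of board below -0.05 m or z of jaw_tip_left in the frame of board above 0.15 m)), for 0.1 s.
At the end, for the whole second after the job is handed in: Board hooked on the rail, upright (0.25 rad), within 12 mm of the mark, at rest, untouched. Fingers hold the clip open over 0.5 rad, above the rail, a jaw each side of the board, tips at least 8 mm past its right edge and 6 mm off its middle plane, pivot outside, touching neither board nor rail (all of step 3 and value of joint clip_jaw above 0.5 rad and contact force between the fingers and clip above 3 N and ((x of jaw_tip_left in the frame of board below -0.006 m and x of jaw_tip_right in the frame of board above 0.006 m) or (x of jaw_tip_right in the frame of board below -0.006 m and x of jaw_tip_left in the frame of board above 0.006 m)) and y of each of jaw_tip_left, jaw_tip_right in the frame of board above -0.042 m and y of clip in the frame of board below -0.052 m and z of clip in the frame of board between 0.075 and 0.145 m and contact force between each of clip, the arm and board below 0.3 N and contact force between clip and rail below 0.3 N and height (world z) of clip above 0.1 m and linear speed of each of board, clip below 0.03 m/s); the arm keeps its last pose, push and grip.
It fails at once if a bystander is moved by more than 30 mm (distance of any of tin_1, spice_jar_2, tomato_1, mug_2, garlic_1, kitchen_timer from where it was at the start of the episode above 0.03 m).
It also fails if it takes over 56 s, if anything falls off the work surface, if the arm or the gripper's body presses on something with over 40 N, if the wrist force passes 120 N, or if a joint passes its speed limit or range.

### The arm

A 6-joint arm with a two-finger parallel gripper is mounted at the origin on a cart in front of the work surface, level with it; the furniture and walls round the work are solid. World frame = base frame: x ahead of the robot, y to its left, z up, the work surface at z = 0. Lengths are in mm, angles in rad, forces in N, time in s.
With the tool pointing down it reaches from about 350 to 925 mm from the base axis. Payload 6.4 kg.
Tool frame: the origin (TCP) lies between the finger pads; the fingertips stand 19 mm ahead of it and the grasp point (between the pads) is the TCP (tip_reach is the distance from the TCP to the fingertips, in mm); z points along the fingers, y is the line along which they close (so a half turn about z gives the same grasp; the last joint's range is limited). The gripper opens to 85 mm and grips with 20 to 120 N. Pads are 22 mm wide; open, the fingers measure 114 mm over their backs; the gripper's body (76 mm by 85 mm) begins 54 mm behind the grasp point. The pads swing forward as they close: fully open they stand 13 mm farther back than shut.
Start: joints at [0.951, 0.245, 1.558, -0, 1.339, -0.174], TCP at [280.266, 586.486, 250.29] pointing down, gripper open.
Joint ranges: [-3.13, 3.13], [-1.02, 2.26], [0.13, 2.54], [-0.95, 4.09], [0.21, 2.88], [-2.74, 2.74]. Speed limits (rad/s): [2.57, 2.57, 3.14, 3.14, 3.14, 3.14].

### API

Orientations are given as a unit quaternion [w, x, y, z].
In Python, from plant import * gives the robot as it stands.
- The arm moves only by the tool arm_command, never from a script. Its argument "increments" is a list of rows, each an object with "claw": the opening, from 0 (shut) to 1 (fully open); "offset": the shift along the tool's x, y, z in m, a list of three; "yaw": the turn about the tool's z in degrees. A call has 1 to 8 rows; each row is the pose to reach, as a shift and turn from the pose commanded when the call began, along the tool's axes at that moment; what a row does not reach only later rows make up. A row lasts 1/8 s, in which the tool goes at most 62.5 mm and 10.7 degrees, less where a joint would pass 70% of its speed; a pose out of reach is approached as far as the arm can. A call with a gripper value outside its range is refused whole. The fingers move at their own pace and stop on an object; "force" is the grip in N (left out, the last holds). Time passes only in rows, so rows that repeat a pose let the fingers close. It gives the time, the measured TCP pose, the force, the opening and the grip force at its end, in the units of the state.
- observe(): the state, without advancing time (a new reading comes with each control period).
- capture(name): name is "side" or "top"; returns a dict with "img" (480x640x3 uint8, red, green, blue), "vertical_fov" (degrees; the focal length in pixels is half the picture's height over the tangent of half this angle, whatever the lens; pixels are square), "cx", "cy" (the principal point, pixels), "pose" (4x4, takes a point from camera to world coordinates). Camera axes: x right, y down, z forward; pixel columns grow to the right and rows downward; lengths in mm; the calibration is good to about 2 mm. A picture is of the moment at which its call begins. There is no depth.
- sign_off(): hands the job in; it is judged then, once.
The state is a dict: "t": time; "qpos": joint angles; "qd": joint speeds; "joint_torque": joint torques, N m; "position": TCP position; "tcp_rot": TCP orientation; "wrist_force": force on the tool from outside, world axes, zero at the start; "torque": the same for the moment, N m; "grip_width": opening from 0.0 (shut) to 1.0 (fully open); "grasp_force": force on a finger pad.
Only numpy, scipy, OpenCV 4.12 (cv2) and the standard library are available. Lean on these libraries where they do the work, as an engineer would, in place of code of your own. Each camera call takes 0.05 s, during which the arm holds its last target. There are 200 camera calls.

## Working session

There is one attempt and no reset: what is moved stays moved. The work goes in short steps, Python scripts to look and compute and a tool call to move; the robot and the scene stay as the last step left them, time stands still between calls to the robot, and variables do not carry over. Pictures are saved under pics/ and viewed, at most 10 in all, crops included, and the job is handed in when it is done.

Besides the shell and the picture viewer there is one more tool, called after ">>>" as name(argument=value, ...) on one line, values as JSON. arm_command: Moves the arm, as the interface text tells. Its arguments: {"type":"object","properties":{"increments":{"type":"array"},"force":{"type":"number"}},"required":["increments"]}

```bash
mkdir -p pics; cat > h.py <<'E'
from plant import *
import numpy as np, cv2
from scipy.spatial.transform import Rotation as R
def snap(cam,name=None):
    c=capture(cam)
    if name: cv2.imwrite(f'pics/{name}.png',c['img'][:,:,::-1])
    return c
def F(c): return 240/np.tan(np.radians(c['vertical_fov'])/2)
def px(c,u,v,z=None,x=None):
    P=np.array(c['pose']);f=F(c)
    d=P[:3,:3]@np.array([(u-c['cx'])/f,(v-c['cy'])/f,1]);o=P[:3,3]
    t=(z-o[2])/d[2] if z is not None else (x-o[0])/d[0]
    return o+t*d
def proj(c,p):
    P=np.array(c['pose']);q=P[:3,:3].T@(np.array(p,float)-P[:3,3]);f=F(c)
    return np.array([c['cx']+f*q[0]/q[2],c['cy']+f*q[1]/q[2]])
E
python3 - <<'E'
from h import *
np.set_printoptions(precision=3,suppress=True)
for n in('top','side'):
    c=snap(n,n+'0');print(n,c['vertical_fov'],c['cx'],c['cy'],c['pose'])
print(observe())
E
```

```text
top 56.5290176210232 319.9218056247242 240.8569575895267 [[   0.023   -0.987    0.156  363.262]
 [  -1.      -0.022    0.012   78.762]
 [  -0.008   -0.156   -0.988 1188.087]
 [   0.       0.       0.       1.   ]]
side 43.27786079574102 313.56244720937957 241.01883941326042 [[   0.529   -0.574    0.625 -376.08 ]
 [  -0.849   -0.361    0.386 -510.712]
 [   0.004   -0.735   -0.678 1088.815]
 [   0.       0.       0.       1.   ]]
{'t': 0.1, 'qpos': array([ 0.951,  0.246,  1.559,  0.   ,  1.339, -0.174]), 'qd': array([-0.002, -0.001, -0.003,  0.   ,  0.   , -0.001]), 'joint_torque': array([ -0.001, -43.068, -32.713,  -0.   ,   0.003,   0.   ]), 'position': array([279.961, 586.096, 249.294]), 'tcp_rot': array([-0.   ,  0.221,  0.975, -0.001]), 'wrist_force': array([-0.301,  0.21 , -0.655]), 'torque': array([-0.004,  0.01 , -0.021]), 'grasp_force': 0.0, 'grip_width': 1.0004122943435578}
```

View pics/top0.png

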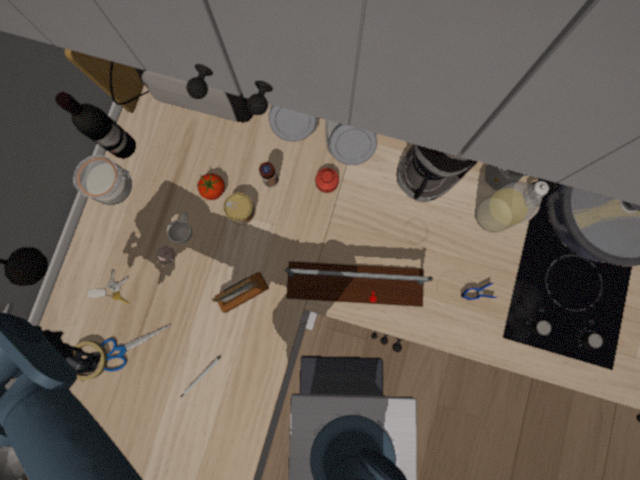

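View pics/side0.png

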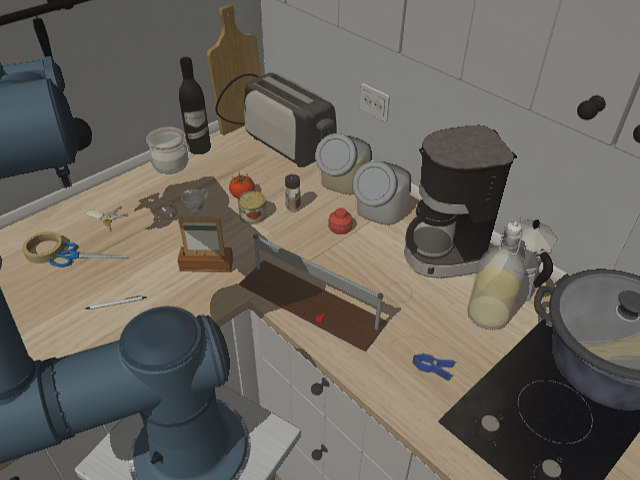

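The top view shows the block and board at about (241,290), the bar from (290,272) to (430,278), the mark at (373,297) and the clip at (478,291). I'll magnify these areas to measure them.

```bash
python3 - <<'E'
import cv2,numpy as np
t=cv2.imread('pics/top0.png');s=cv2.imread('pics/side0.png')
def crop(im,u,v,w,h,k):
    o=cv2.resize(im[v:v+h,u:u+w],None,fx=k,fy=k,interpolation=cv2.INTER_CUBIC)
    for i in range(0,w,10):
        cv2.line(o,(i*k,0),(i*k,6 if (u+i)%50 else 16),(0,255,255),1)
    for i in range(0,h,10):
        cv2.line(o,(0,i*k),(6 if (v+i)%50 else 16,i*k),(0,255,255),1)
    return o
a=crop(t,280,255,160,60,5)   #800x300
b=np.hstack([crop(t,205,265,80,60,5),crop(t,450,270,80,60,5)])
cv2.imwrite('pics/tc.png',np.vstack([a,b]))
a=crop(s,235,225,180,140,4) #720x560
cv2.imwrite('pics/sc_rail.png',a)
b=np.hstack([crop(s,170,205,80,80,5),crop(s,400,330,80,80,5)])
cv2.imwrite('pics/sc.png',b)
E
```

```text
(no output)
```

View pics/tc.png

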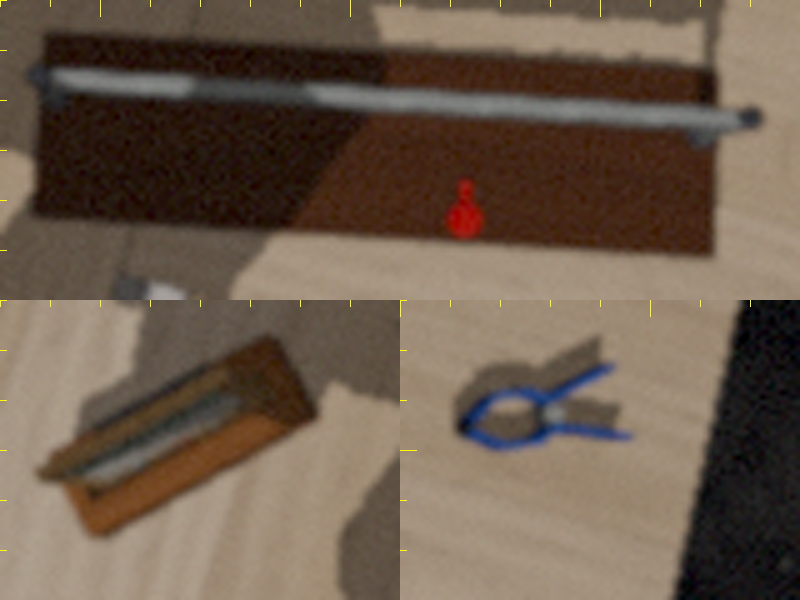

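View pics/sc.png

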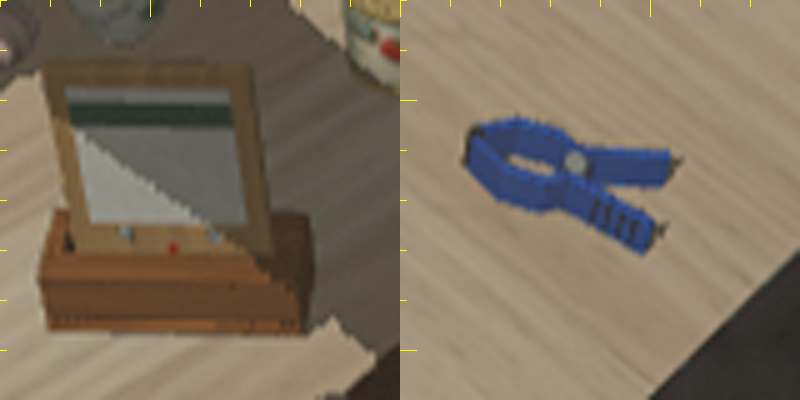

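The top crop shows the foot corners at about (289,262), (423,269), (423,306) and (286,298), with the mark disc at (373,298). The clip pivot is at (480.6,292.4) with its jaws pointing image-left (+y). In the side crop the clip pivot is at (435,362). The board stands in the block facing the camera, with its top corners at (179,218) and (220,218).

View pics/sc_rail.png

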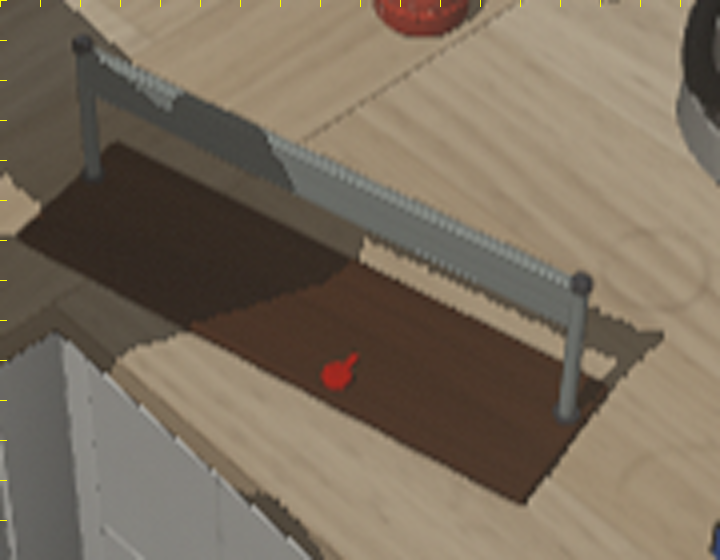

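The side crop shows the rail posts' tops at (255.5,235.8) and (380.3,295.8), and the mark disc at (319.3,318.8). Next I fit the poses with both cameras.

```bash
cat > fit.py <<'E'
from h import *
from scipy.optimize import least_squares
np.set_printoptions(precision=3,suppress=True)
ct,cs=snap('top'),snap('side')
def fit(obs,x0,name,npar=3):
    # obs: (cam, u,v, local point fn(p))
    def res(p):
        r=[]
        c,s=np.cos(p[2]),np.sin(p[2])
        for cam,u,v,l in obs:
            l=l(p) if callable(l) else l
            w=[p[0]+c*l[0]-s*l[1],p[1]+s*l[0]+c*l[1],l[2]]
            r+=list(proj(cam,w)-[u,v])
        return np.array(r)
    q=least_squares(res,x0,loss='soft_l1');print(name,q.x,'\n',res(q.x).reshape(-1,2).round(1).tolist())
    return q.x
T,S=ct,cs
# p: x,y,yaw,foot centre offset, post height
ft=lambda sx,sy,z:(lambda p:[p[3]+sx*50,sy*180,z])
pt=lambda sy:(lambda p:[0,sy*170,p[4]])
r=fit([(T,289,261.6,ft(1,1,10)),(T,423.2,269,ft(1,-1,10)),(T,422.8,306,ft(-1,-1,10)),(T,286.4,298.2,ft(-1,1,10)),
 (S,239.5,284.5,ft(-1,1,5)),(S,264.5,260.75,ft(1,1,10)),(S,366,350.75,ft(-1,-1,5)),(S,386.75,321.25,ft(1,-1,10)),
 (T,288,270.2,pt(1)),(T,430.4,278.4,pt(-1)),(S,255.5,235.75,pt(1)),(S,380.25,295.75,pt(-1))],[430,60,0,-20,125],'rail')
for cam,u,v in((T,280+465/5,255+217/5),(S,319.25,318.75)):
    w=px(cam,u,v,z=16)[:2]-r[:2];c,s=np.cos(r[2]),np.sin(r[2]);print('mark in rail',c*w[0]+s*w[1],-s*w[0]+c*w[1])
bt=lambda sy:[0,sy*50,158]
b=fit([(T,260,272.4,[25,-65,42]),(T,268.2,287.4,[-25,-65,42]),(T,224.6,312.4,[-25,65,42]),
 (S,179.6,271.4,[-25,65,0]),(S,231,271.6,[-25,-65,0]),(S,177.6,259,[-25,65,42]),(S,232.6,259,[-25,-65,42])],[420,260,-.5],'block')
# board: p3 = y offset free: own pose
d=fit([(S,178.4,217.4,[-4,50,158]),(S,220.6,218.4,[-4,-50,158]),(T,213,299.5,[0,50,158]),(S,204.6,254.6,[-4,0,44])],[420,260,-.5],'board')
k=fit([(T,480.6,292.4,[0,0,24]),(T,463,295.2,[46,0,22]),(T,492,283.6,[-37,-18.5,24]),(T,495.6,297.2,[-37,18.5,24]),
 (S,435,362,[0,0,25]),(S,400+70/5,330+145/5,[47,0,18])],[400,-330,1.5],'clip')
E
python3 fit.py
```

```text
rail [452.481  -3.14   -0.036 -15.468 120.57 ] 
 [[-0.6, -0.6], [1.1, -0.0], [0.6, 1.2], [-0.7, 0.7], [-0.4, -0.5], [-0.7, -1.8], [0.1, 0.2], [1.4, -0.8], [-0.1, 0.2], [-0.3, 0.4], [0.4, 0.1], [0.6, -0.2]]
mark in rail -50.73996159170776 -47.40581396179905
mark in rail -54.534092633417885 -48.54244456933587
block [408.83  290.439   0.537] 
 [[-0.9, -1.8], [0.2, 0.1], [-1.2, 0.4], [0.9, -0.1], [1.1, 0.5], [0.4, 0.4], [-2.0, 1.2]]
board [408.674 291.143   0.519] 
 [[0.1, 0.4], [0.0, 0.6], [-0.6, 0.3], [0.6, -1.4]]
clip [ 420.434 -325.267    1.78 ] 
 [[-0.1, 0.5], [-0.1, 1.0], [0.7, -0.4], [0.6, 0.1], [0.3, -0.4], [-0.7, -1.6]]
```

```bash
cat >> h.py <<'E'
def to(x,y,z,ax):
    """offset (tool axes, m) and yaw (deg) to take TCP to x,y,z with tool y along world angle ax (mod pi)"""
    o=observe();q=o['tcp_rot'];M=R.from_quat([q[1],q[2],q[3],q[0]]).as_matrix()
    off=M.T@(np.array([x,y,z])-o['position'])/1000
    cur=np.arctan2(M[1,1],M[0,1]);d=(ax-cur+np.pi/2)%np.pi-np.pi/2
    print('t',round(o['t'],2),'pos',o['position'].round(1),'ty',round(cur,4),'down',M[:,2].round(3),'grip',round(o['grip_width'],3),round(o['grasp_force'],1),'F',o['wrist_force'].round(1),'j6',o['qpos'][5].round(2))
    print('off',off.round(4),'yaw',round(np.degrees(-d),2))
E
python3 -c "
from h import *
to(408.7,290.9,215,.525)"
```

```text
t 0.2 pos [280.1 586.2 249.6] ty 1.125 down [-0.001 -0.001 -1.   ] grip 1.003 0.0 F [-0.3 -0.  -0.3] j6 -0.17
off [-0.2434 -0.211   0.0348] yaw 34.38
```

>>> arm_command(increments=[{"claw":0.5,"offset":[-0.02,-0.018,0],"yaw":3},{"claw":0.5,"offset":[-0.055,-0.048,0],"yaw":8},{"claw":0.5,"offset":[-0.095,-0.082,0],"yaw":14},{"claw":0.5,"offset":[-0.135,-0.117,0.01],"yaw":20},{"claw":0.5,"offset":[-0.175,-0.152,0.02],"yaw":26},{"claw":0.5,"offset":[-0.21,-0.182,0.03],"yaw":31},{"claw":0.5,"offset":[-0.235,-0.204,0.0348],"yaw":34.4},{"claw":0.5,"offset":[-0.2434,-0.211,0.0348],"yaw":34.4}])

```text
t: 1.2
position: [409.1, 289.8, 215.0]
tcp_rot: [-0.0, 0.5, 0.866, -0.0]
wrist_force: [0.4, 0.2, -0.3]
grip_width: 0.5
grasp_force: 0.0
```

>>> arm_command(increments=[{"claw":0.5,"offset":[0,0,0],"yaw":0},{"claw":0.5,"offset":[0,0,0],"yaw":0}])

```text
t: 1.45
position: [408.7, 292.1, 215.8]
tcp_rot: [0.0, 0.499, 0.867, 0.0]
wrist_force: [-0.1, -0.2, 0.9]
grip_width: 0.496
grasp_force: 0.0
```

```bash
python3 -c "
from h import *
to(408.7,290.9,150,.525)
t=snap('top')['img'];s=snap('side')['img']
a=cv2.resize(t[240:340,190:290],(400,400));b=cv2.resize(s[160:290,140:270],(400,400))
cv2.imwrite('pics/pg.png',np.hstack([a,b])[:,:,::-1])"
```

```text
t 1.45 pos [408.7 292.1 215.8] ty 0.5262 down [ 0.     0.001 -1.   ] grip 0.496 0.0 F [-0.1 -0.2  0.9] j6 -0.13
off [-0.0011 -0.0006  0.0658] yaw 0.07
```

View pics/pg.png

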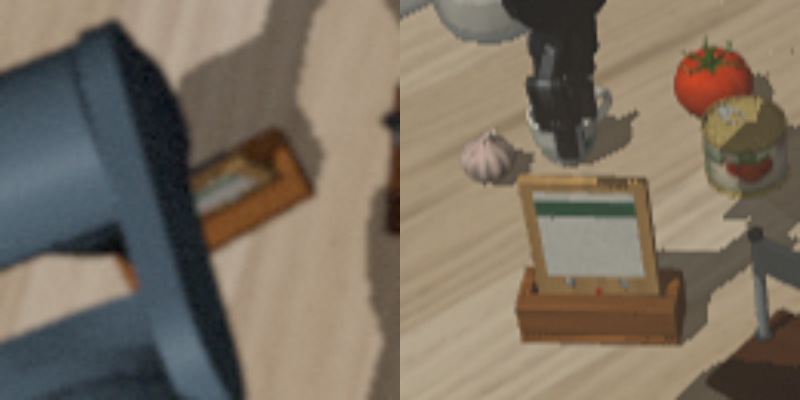

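The gripper is centred above the board: the fingertips are at about (570,155) in the right half of the crop, over the top edge at (583,180). I go down and grip.

>>> arm_command(increments=[{"claw":0.5,"offset":[0,0,0.02],"yaw":0},{"claw":0.5,"offset":[0,0,0.045],"yaw":0},{"claw":0.5,"offset":[0,0,0.06],"yaw":0},{"claw":0.5,"offset":[0,0,0.066],"yaw":0},{"claw":0.3,"offset":[0,0,0.066],"yaw":0},{"claw":0,"offset":[0,0,0.066],"yaw":0},{"claw":0,"offset":[0,0,0.066],"yaw":0},{"claw":0,"offset":[0,0,0.066],"yaw":0}], force=40)

```text
t: 2.55
position: [409.6, 291.4, 150.5]
tcp_rot: [0.001, 0.5, 0.866, 0.001]
wrist_force: [0.5, 0.4, 4.8]
grip_width: 0.08
grasp_force: 41.2
```

>>> arm_command(increments=[{"claw":0,"offset":[0,0,0],"yaw":0},{"claw":0,"offset":[0,0,0],"yaw":0},{"claw":0,"offset":[0,0,-0.005],"yaw":0},{"claw":0,"offset":[0,0,-0.015],"yaw":0}])

```text
t: 3.05
position: [408.0, 290.8, 163.8]
tcp_rot: [-0.001, 0.5, 0.866, -0.001]
wrist_force: [0.2, 0.4, -1.0]
grip_width: 0.08
grasp_force: 40.4
```

>>> arm_command(increments=[{"claw":0,"offset":[0,0,-0.015],"yaw":0},{"claw":0,"offset":[0,0,-0.035],"yaw":0},{"claw":0,"offset":[0,0,-0.06],"yaw":0},{"claw":0,"offset":[0,0,-0.085],"yaw":0},{"claw":0,"offset":[0,0,-0.105],"yaw":0},{"claw":0,"offset":[0,0,-0.113],"yaw":0},{"claw":0,"offset":[0,0,-0.113],"yaw":0}])

```text
t: 3.92
position: [409.0, 291.2, 278.1]
tcp_rot: [0.0, 0.5, 0.866, 0.0]
wrist_force: [0.1, 0.8, -2.2]
grip_width: 0.085
grasp_force: 40.5
```

```bash
python3 -c "
from h import *
to(442,97.2,277,-.036)"
```

```text
t 3.92 pos [409.  291.2 278.1] ty 0.5246 down [ 0.001  0.    -1.   ] grip 0.085 40.5 F [ 0.1  0.8 -2.2] j6 -0.13
off [-0.1844 -0.0686  0.001 ] yaw 32.12
```

>>> arm_command(increments=[{"claw":0,"offset":[-0.01,-0.004,0],"yaw":2},{"claw":0,"offset":[-0.035,-0.013,0],"yaw":6},{"claw":0,"offset":[-0.065,-0.024,0],"yaw":11},{"claw":0,"offset":[-0.1,-0.037,0],"yaw":17},{"claw":0,"offset":[-0.135,-0.05,0],"yaw":23},{"claw":0,"offset":[-0.165,-0.061,0],"yaw":28},{"claw":0,"offset":[-0.18,-0.067,0],"yaw":31.5},{"claw":0,"offset":[-0.1844,-0.0686,0],"yaw":32.1}])

```text
t: 4.92
position: [441.7, 96.6, 277.0]
tcp_rot: [-0.0, 0.72, 0.694, -0.0]
wrist_force: [-0.2, 0.7, -1.0]
grip_width: 0.085
grasp_force: 40.5
```

>>> arm_command(increments=[{"claw":0,"offset":[0,0,0],"yaw":0},{"claw":0,"offset":[0,0,0.02],"yaw":0},{"claw":0,"offset":[0,0,0.03],"yaw":0},{"claw":0,"offset":[0,0,0.03],"yaw":0},{"claw":0,"offset":[0,0,0.03],"yaw":0}])

```text
t: 5.55
position: [442.2, 97.5, 248.1]
tcp_rot: [0.0, 0.719, 0.695, 0.0]
wrist_force: [0.6, 0.2, -2.0]
grip_width: 0.087
grasp_force: 40.4
```

```bash
python3 -c "
from h import *
to(446.1,97.2,240,-.036)
t=snap('top')['img'];s=snap('side')['img']
a=cv2.resize(t[230:320,270:390],(800,600))
k=cv2.resize(s[140:290,200:350],(600,600),interpolation=cv2.INTER_CUBIC)
a=cv2.resize(t[230:290,275:375],None,fx=4,fy=4)
b=np.zeros((600,800,3),np.uint8);b[:,:400]=k[:,100:500];b[:240,400:]=a
cv2.imwrite('pics/h1.png',b[:,:,::-1])"
```

```text
t 5.55 pos [442.2  97.5 248.1] ty -0.0351 down [ 0.001  0.    -1.   ] grip 0.087 40.4 F [ 0.6  0.2 -2. ] j6 0.0
off [-0.0001  0.0039  0.0081] yaw 0.05
```

View pics/h1.png

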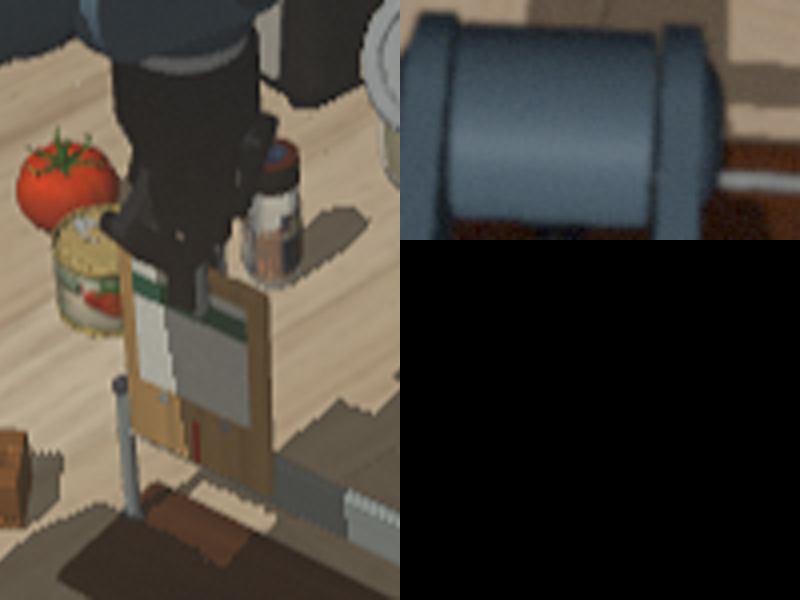

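The side view shows the board held straight above the bar, clear of the left post. Its corners are at about (254.5,201), (293,213), (293,264) and (258,247.5) in the full image. I check these against the pose expected from the TCP.

```bash
python3 - <<'E'
from h import *
from scipy.optimize import least_squares
cs=snap('side');a=-.036
x=np.array([np.cos(a),np.sin(a),0]);y=np.array([-np.sin(a),np.cos(a),0]);z=np.array([0,0,1.])
L=[(-4,50,150),(-4,-50,150),(-4,-50,0),(-4,50,0),(-4,0,0)]
U=[(254.5,201.3),(292.8,213),(293,263.75),(258.3,247.5),(274,255.5)]
f=lambda o:np.concatenate([proj(cs,o+l[0]*x+l[1]*y+l[2]*z)-u for l,u in zip(L,U)])
p0=np.array([442.2,97.5,106])
print(f(p0).reshape(-1,2).round(1)); r=least_squares(f,p0);print(r.x.round(1),f(r.x).reshape(-1,2).round(1).tolist())
E
```

```text
[[-0.3 -3.2]
 [-1.5  1.7]
 [-0.3  0.8]
 [-0.1  0.3]
 [ 1.2  0.5]]
[460.1 110.2  86.2] [[0.4, -2.4], [-1.7, 2.1], [-0.5, 0.2], [0.5, -0.0], [1.4, 0.1]]
```

>>> arm_command(increments=[{"claw":0,"offset":[0,0.002,0.003],"yaw":0},{"claw":0,"offset":[0,0.0039,0.008],"yaw":0},{"claw":0,"offset":[0,0.0039,0.015],"yaw":0},{"claw":0,"offset":[0,0.0039,0.022],"yaw":0},{"claw":0,"offset":[0,0.0039,0.028],"yaw":0},{"claw":0,"offset":[0,0.0039,0.028],"yaw":0}])

```text
t: 6.45
position: [445.4, 97.1, 218.7]
tcp_rot: [-0.001, 0.72, 0.694, -0.001]
wrist_force: [0.0, 0.7, -1.5]
grip_width: 0.083
grasp_force: 40.4
```

>>> arm_command(increments=[{"claw":0,"offset":[0,0,0.005],"yaw":0},{"claw":0,"offset":[0,0,0.01],"yaw":0},{"claw":0,"offset":[0,0,0.013],"yaw":0},{"claw":0,"offset":[0,0,0.013],"yaw":0}])

```text
t: 6.95
position: [445.6, 97.1, 206.2]
tcp_rot: [-0.0, 0.72, 0.694, -0.0]
wrist_force: [0.8, 0.5, -2.1]
grip_width: 0.088
grasp_force: 40.5
```

```bash
python3 - <<'E'
from h import *
to(446.1,97.2,194,-.036)
c=snap('side');o=observe()['position']
s=c['img']
k=cv2.resize(s[180:300,220:340],(600,600),interpolation=cv2.INTER_CUBIC)
cv2.imwrite('pics/h2.png',k[:,:,::-1])
E
```

```text
t 6.95 pos [445.6  97.1 206.2] ty -0.0356 down [-0.001  0.    -1.   ] grip 0.088 40.5 F [ 0.8  0.5 -2.1] j6 0.0
off [0.0001 0.0005 0.0122] yaw 0.02
```

View pics/h2.png

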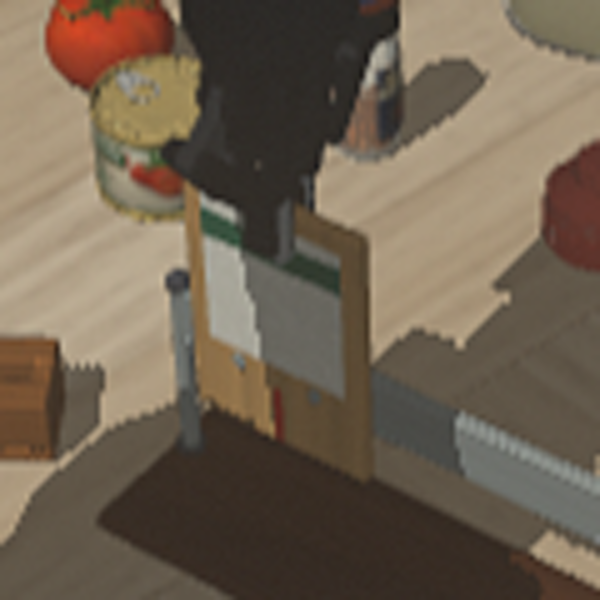

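The board's lower part is in front of the bar, with the right edge at about (370,480) in the crop and no force felt. I keep lowering until the hook's ceiling touches the bar.

>>> arm_command(increments=[{"claw":0,"offset":[0,0,0.005],"yaw":0},{"claw":0,"offset":[0,0,0.01],"yaw":0},{"claw":0,"offset":[0,0,0.013],"yaw":0},{"claw":0,"offset":[0,0,0.013],"yaw":0}])

```text
t: 7.5
position: [445.5, 97.0, 193.1]
tcp_rot: [-0.0, 0.72, 0.694, -0.0]
wrist_force: [0.8, 0.5, -0.5]
grip_width: 0.082
grasp_force: 40.4
```

>>> arm_command(increments=[{"claw":0,"offset":[0,0,0.002],"yaw":0},{"claw":0,"offset":[0,0,0.002],"yaw":0}])

```text
t: 7.75
position: [446.3, 97.1, 192.5]
tcp_rot: [0.0, 0.72, 0.694, 0.0]
wrist_force: [-1.5, -0.8, 4.2]
grip_width: 0.085
grasp_force: 41.2
```

>>> arm_command(increments=[{"claw":0,"offset":[0,0,-0.002],"yaw":0},{"claw":0,"offset":[-0.01,0,-0.002],"yaw":0},{"claw":0,"offset":[-0.025,0,-0.002],"yaw":0},{"claw":0,"offset":[-0.04,0,-0.002],"yaw":0},{"claw":0,"offset":[-0.055,0,-0.002],"yaw":0},{"claw":0,"offset":[-0.07,0,-0.002],"yaw":0},{"claw":0,"offset":[-0.08,0,-0.002],"yaw":0},{"claw":0,"offset":[-0.08,0,-0.002],"yaw":0}])

```text
t: 8.75
position: [443.0, 16.4, 193.5]
tcp_rot: [-0.0, 0.72, 0.694, 0.0]
wrist_force: [0.2, 0.2, -0.9]
grip_width: 0.084
grasp_force: 40.4
```

>>> arm_command(increments=[{"claw":0,"offset":[-0.01,0,0],"yaw":0},{"claw":0,"offset":[-0.02,0,0],"yaw":0},{"claw":0,"offset":[-0.035,0,0],"yaw":0},{"claw":0,"offset":[-0.05,0,0],"yaw":0},{"claw":0,"offset":[-0.06,0,0],"yaw":0},{"claw":0,"offset":[-0.068,0,0],"yaw":0},{"claw":0,"offset":[-0.068,0,0],"yaw":0},{"claw":0,"offset":[-0.068,0,0],"yaw":0}])

```text
t: 9.75
position: [440.5, -50.7, 193.4]
tcp_rot: [-0.0, 0.72, 0.694, 0.0]
wrist_force: [-0.4, -0.0, -1.5]
grip_width: 0.088
grasp_force: 40.4
```

```bash
python3 - <<'E'
from h import *
a=-.036
to(452.5-10+48*a,-3.1-48-10*a,194,a)
c=snap('side');s=c['img']
k=cv2.resize(s[200:350,260:400],(784,840),interpolation=cv2.INTER_CUBIC)[200:800]
cv2.imwrite('pics/m1.png',k[:,:,::-1])
E
```

```text
t 9.75 pos [440.5 -50.7 193.4] ty -0.0355 down [-0.  0. -1.] grip 0.088 40.4 F [-0.4 -0.  -1.5] j6 -0.34
off [-0.0001  0.0003 -0.0006] yaw 0.03
```

View pics/m1.png

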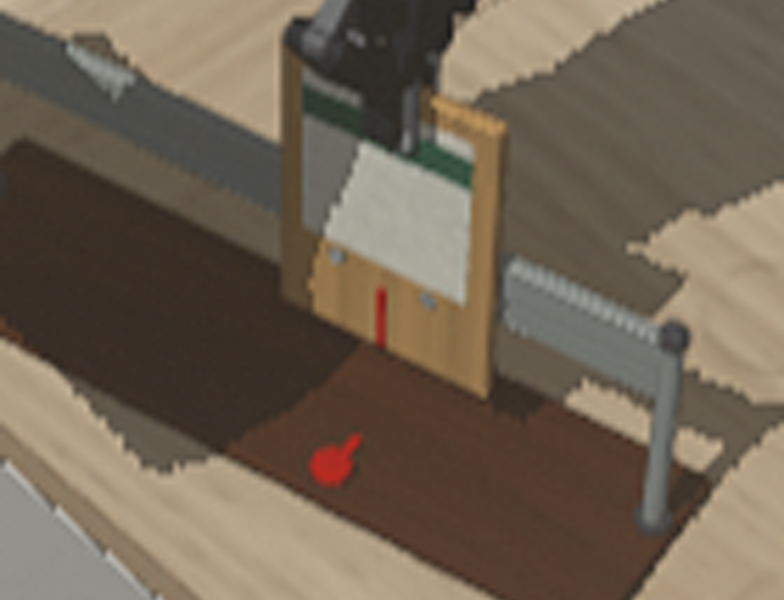

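The side view shows the board hanging on the bar. The bottom of its red line is at full-image pixel (328.2,297.3) and the mark disc is at (319.5,318.8). I compare their positions along the rail.

```bash
python3 - <<'E'
from h import *
c=snap('side');r=np.array([452.48,-3.14]);a=-.036
def rl(w): w=w[:2]-r;return np.array([np.cos(a)*w[0]+np.sin(a)*w[1],-np.sin(a)*w[0]+np.cos(a)*w[1]]).round(1)
print(rl(px(c,328.2,297.3,z=51.5)),rl(px(c,319.5,318.75,z=15)),rl(px(c,323.9,313.9,z=15)))
E
```

```text
[-14.9 -46.4] [-53.5 -48.6] [-35.7 -48.9]
```

The board is 1–2 mm from the mark line, so I let it go: lower slightly, open, and rise.

>>> arm_command(increments=[{"claw":0,"offset":[0,0,0.001],"yaw":0},{"claw":0.1,"offset":[0,0,0.001],"yaw":0},{"claw":0.15,"offset":[0,0,0.001],"yaw":0},{"claw":0.2,"offset":[0,0,0.001],"yaw":0},{"claw":0.3,"offset":[0,0,0.001],"yaw":0},{"claw":0.5,"offset":[0,0,0.001],"yaw":0},{"claw":0.5,"offset":[0,0,0.001],"yaw":0},{"claw":0.5,"offset":[0,0,0.001],"yaw":0}])

```text
t: 10.85
position: [440.5, -50.9, 192.5]
tcp_rot: [0.0, 0.72, 0.694, -0.0]
wrist_force: [-0.2, -0.2, -0.2]
grip_width: 0.499
grasp_force: 0.0
```

>>> arm_command(increments=[{"claw":0.5,"offset":[0,0,0],"yaw":0},{"claw":0.5,"offset":[0,0,-0.01],"yaw":0},{"claw":0.5,"offset":[0,0,-0.03],"yaw":0},{"claw":0.5,"offset":[0,0,-0.06],"yaw":0},{"claw":0.5,"offset":[0,0,-0.09],"yaw":0},{"claw":0.7,"offset":[0,0,-0.11],"yaw":0},{"claw":0.7,"offset":[0,0,-0.12],"yaw":0},{"claw":0.7,"offset":[0,0,-0.12],"yaw":0}])

```text
t: 11.85
position: [440.7, -50.9, 313.1]
tcp_rot: [0.001, 0.72, 0.694, 0.0]
wrist_force: [0.6, 0.2, 0.0]
grip_width: 0.696
grasp_force: 0.0
```

```bash
python3 - <<'E'
from h import *
a=1.78
# clip grip point 24 mm behind pivot
to(420.4-24*np.cos(a),-325.3-24*np.sin(a),120,a-np.pi/2)
E
```

```text
t 11.85 pos [440.7 -50.9 313.1] ty -0.0357 down [ 0.001 -0.    -1.   ] grip 0.696 0.0 F [0.6 0.2 0. ] j6 -0.34
off [-0.2981 -0.005   0.1933] yaw -14.03
```

>>> arm_command(increments=[{"claw":0.7,"offset":[-0.02,0,0],"yaw":-1},{"claw":0.7,"offset":[-0.06,-0.001,0],"yaw":-3},{"claw":0.7,"offset":[-0.11,-0.002,0],"yaw":-6},{"claw":0.7,"offset":[-0.16,-0.003,0],"yaw":-9},{"claw":0.7,"offset":[-0.21,-0.004,0.02],"yaw":-11},{"claw":0.7,"offset":[-0.255,-0.005,0.05],"yaw":-13},{"claw":0.7,"offset":[-0.285,-0.005,0.08],"yaw":-14},{"claw":0.7,"offset":[-0.298,-0.005,0.1],"yaw":-14}])

```text
t: 12.85
position: [423.6, -349.1, 209.2]
tcp_rot: [-0.002, 0.63, 0.776, 0.0]
wrist_force: [0.0, -0.3, 0.4]
grip_width: 0.702
grasp_force: 0.0
```

>>> arm_command(increments=[{"claw":0.7,"offset":[0,0,0.02],"yaw":0},{"claw":0.7,"offset":[0,0,0.05],"yaw":0},{"claw":0.7,"offset":[0,0,0.08],"yaw":0},{"claw":0.7,"offset":[0,0,0.093],"yaw":0},{"claw":0.7,"offset":[0,0,0.093],"yaw":0},{"claw":0.7,"offset":[0,0,0.093],"yaw":0}])

```text
t: 13.6
position: [425.4, -349.1, 120.6]
tcp_rot: [0.001, 0.63, 0.777, -0.0]
wrist_force: [1.0, 0.3, 0.6]
grip_width: 0.705
grasp_force: 0.0
```

```bash
python3 - <<'E'
from h import *
a=1.78
# clip grip point 24 mm behind pivot
to(420.4-24*np.cos(a),-325.3-24*np.sin(a),14,a-np.pi/2)
s=snap('side')['img'];t=snap('top')['img']
k=cv2.resize(s[210:390,270:470],(800,720),interpolation=cv2.INTER_CUBIC)[:600]
k[0:240,500:800]=cv2.resize(t[260:320,440:515],(300,240))
k=cv2.resize(s[230:390,260:470],(787,600),interpolation=cv2.INTER_CUBIC)
cv2.imwrite('pics/c1.png',k[:,:,::-1])
E
```

```text
t 13.6 pos [ 425.4 -349.1  120.6] ty 0.2087 down [ 0.001 -0.002 -1.   ] grip 0.705 0.0 F [1.  0.3 0.6] j6 -1.1
off [ 5.000e-04 -1.000e-04  1.066e-01] yaw -0.03
```

View pics/c1.png

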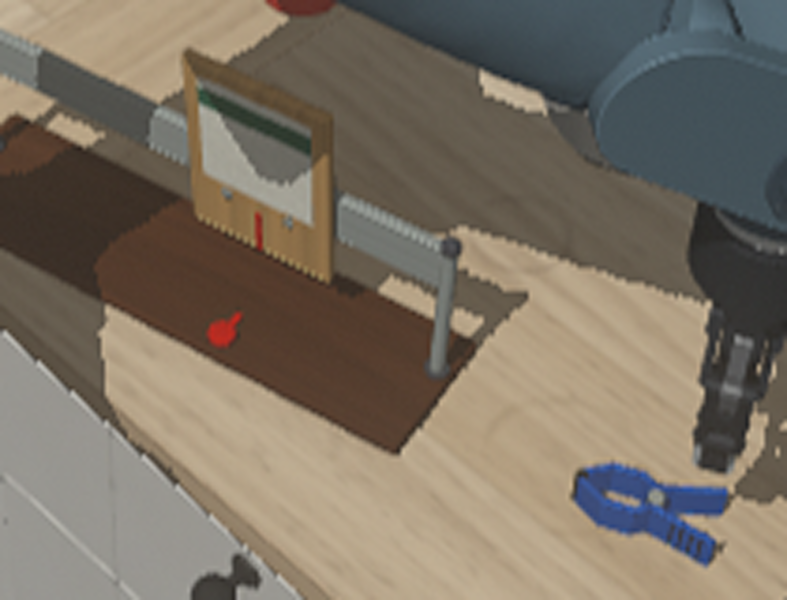

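The side view shows the board hanging free at the mark, upright with a slight forward lean, its red line at (258,230) in the crop. The open fingers at (715,465) stand over the clip's grips. I go down and squeeze.

>>> arm_command(increments=[{"claw":0.75,"offset":[0,0,0.02],"yaw":0},{"claw":0.75,"offset":[0,0,0.05],"yaw":0},{"claw":0.75,"offset":[0,0,0.075],"yaw":0},{"claw":0.75,"offset":[0,0,0.09],"yaw":0},{"claw":0.75,"offset":[0,0,0.098],"yaw":0},{"claw":0.75,"offset":[0,0,0.098],"yaw":0},{"claw":0.5,"offset":[0,0,0.098],"yaw":0},{"claw":0.35,"offset":[0,0,0.098],"yaw":0}], force=45)

```text
t: 14.7
position: [425.8, -349.6, 23.1]
tcp_rot: [0.002, 0.63, 0.777, -0.0]
wrist_force: [-0.0, -0.2, 5.5]
grip_width: 0.353
grasp_force: 5.1
```

>>> arm_command(increments=[{"claw":0.2,"offset":[0,0,0],"yaw":0},{"claw":0.1,"offset":[0,0,0],"yaw":0},{"claw":0,"offset":[0,0,0],"yaw":0},{"claw":0,"offset":[0,0,0],"yaw":0},{"claw":0,"offset":[0,0,0],"yaw":0},{"claw":0,"offset":[0,0,0],"yaw":0}])

```text
t: 15.45
position: [426.3, -349.9, 23.7]
tcp_rot: [0.002, 0.63, 0.777, -0.0]
wrist_force: [-0.4, 0.4, 6.8]
grip_width: 0.189
grasp_force: 45.4
```

>>> arm_command(increments=[{"claw":0,"offset":[0,0,-0.015],"yaw":0},{"claw":0,"offset":[0,0,-0.04],"yaw":0},{"claw":0,"offset":[0,0,-0.07],"yaw":0},{"claw":0,"offset":[0,0,-0.1],"yaw":0},{"claw":0,"offset":[0,0,-0.13],"yaw":0},{"claw":0,"offset":[0,0,-0.155],"yaw":0},{"claw":0,"offset":[0,0,-0.165],"yaw":0},{"claw":0,"offset":[0,0,-0.165],"yaw":0}])

```text
t: 16.45
position: [425.0, -348.6, 187.1]
tcp_rot: [0.001, 0.63, 0.777, -0.0]
wrist_force: [-0.4, -0.8, -0.7]
grip_width: 0.189
grasp_force: 44.5
```

```bash
python3 - <<'E'
from h import *
a=-.036
X,Y=-10,-48-68-24-60
to(452.5+X*np.cos(a)-Y*np.sin(a),-3.1+X*np.sin(a)+Y*np.cos(a),188,a)
E
```

```text
t 16.45 pos [ 425.  -348.6  187.1] ty 0.2087 down [ 0.001 -0.001 -1.   ] grip 0.189 44.5 F [-0.4 -0.8 -0.7] j6 -1.1
off [ 0.1407  0.0404 -0.001 ] yaw 14.02
```

>>> arm_command(increments=[{"claw":0,"offset":[0.01,0.003,0],"yaw":1},{"claw":0,"offset":[0.035,0.01,0],"yaw":3},{"claw":0,"offset":[0.065,0.019,0],"yaw":6},{"claw":0,"offset":[0.095,0.027,0],"yaw":9},{"claw":0,"offset":[0.12,0.035,0],"yaw":12},{"claw":0,"offset":[0.136,0.039,0],"yaw":14},{"claw":0,"offset":[0.1407,0.0404,-0.001],"yaw":14},{"claw":0,"offset":[0.1407,0.0404,-0.001],"yaw":14}])

```text
t: 17.45
position: [435.1, -202.2, 187.0]
tcp_rot: [-0.0, 0.719, 0.695, -0.0]
wrist_force: [0.0, -1.1, 0.1]
grip_width: 0.187
grasp_force: 44.6
```

```bash
python3 - <<'E'
from h import *
a=-.036
to(440,-200,188,a)
p=observe()['position'];C=np.cos(a);S=np.sin(a)
def W(l): return [p[0]+C*l[0]-S*l[1],p[1]+S*l[0]+C*l[1],p[2]+l[2]]
for n in('side','top'):
    c=snap(n);h=cv2.cvtColor(c['img'],cv2.COLOR_RGB2HSV)
    g=proj(c,W([0,40,-8]))
    m=((h[...,0]>108)&(h[...,0]<128)&(h[...,1]>140)&(h[...,2]>35)).astype(np.uint8)
    k,lab,st,ce=cv2.connectedComponentsWithStats(m)
    for i in range(1,k):
        if st[i,4]>12 and np.hypot(*(ce[i]-g))<60: print(n,st[i],ce[i].round(1))
    # expected features in tool frame (rail x, rail y), clip top ~ z0
    for zt in(1,):
      for nm,l in(('pivot',[0,24,zt]),('tipL-out',[-23,65,zt]),('tipR-out',[23,65,zt]),('tipL-bot',[-23,65,zt-24]),('tipR-bot',[23,65,zt-24]),('gripend',[0,-14,zt])): print(n,nm,proj(c,W(l)).round(1))
    u,v=g.astype(int)
    M=m[v-16:v+16,u-24:u+24];print(u-24,v-16);print('\n'.join(''.join('#' if x else '.' for x in r) for r in M))
E
```

```text
t 17.45 pos [ 435.1 -202.2  187. ] ty -0.0349 down [-0.001  0.    -1.   ] grip 0.187 44.6 F [ 0.  -1.1  0.1] j6 -0.64
off [ 0.0023  0.0048 -0.001 ] yaw 0.06
side [369 266  11   9  69] [373. 270.]
side [360 274  25  17 189] [370.7 283. ]
side pivot [383.3 277.7]
side tipL-out [360.5 276.3]
side tipR-out [371.6 263.3]
side tipL-bot [359.8 284.3]
side tipR-bot [370.8 271.3]
side gripend [399.7 285.3]
352 261
................................................
................................................
................................................
................................................
................................................
..................##............................
.................########.......................
.................##########.....................
.................###########....................
.................###########....................
.................########.......................
.................#######........................
.................#######........................
........##.........#####........................
.....
[... 1950 characters left out ...]
..............
................................................
................................................
................................................
................................................
............####................................
............##.##...............................
...............####.............................
................................................
................................................
................................................
................................................
................................................
................................................
................................................
```

```bash
python3 - <<'E'
from h import *
a=-.036;r=np.array([452.48,-3.14])
def rl(w): w=w[:2]-r;return np.array([np.cos(a)*w[0]+np.sin(a)*w[1],-np.sin(a)*w[0]+np.cos(a)*w[1]]).round(1)
c=snap('side')
for n,u,v,z in(('LT',309.4,243.3,199.5),('RT',348.6,260.7,199.5),('RB',348.3,305.2,50),('LB',312.6,287.4,50)): print(n,rl(px(c,u,v,z=z)))
from scipy.optimize import least_squares
def pr(p):
    X,Y,Z,t=p;o=[]
    for l in((50,150),(-50,150),(-50,0),(50,0)):
        x=X-4*np.cos(t)-l[1]*np.sin(t);z=Z+l[1]*np.cos(t)-4*np.sin(t)*-1*0;y=Y+l[0]
        o.append(proj(c,[r[0]+np.cos(a)*x-np.sin(a)*y,r[1]+np.sin(a)*x+np.cos(a)*y,z]))
    return np.array(o)
U=np.array([(309.4,243.3),(348.6,260.7),(348.3,305.2),(312.6,287.4)])
f=lambda q:(pr([q[0],q[1],50,q[2]])-U).ravel()
q=least_squares(f,[-10,-48,.1]);print(q.x.round(3),q.fun.round(1))
t=snap('top');cv2.imwrite('pics/_t.png',t['img'][:,:,::-1])
# top-camera: profile across the board's top edge (rail x sweep) at y=-85,-30 at z=199
for Y in(-90,-80,-20,-10):
    print(Y,[(X,t['img'][tuple(proj(t,[r[0]+np.cos(a)*X-np.sin(a)*Y,r[1]+np.sin(a)*X+np.cos(a)*Y,199]).round().astype(int)[::-1])].tolist()) for X in range(-36,12,3)])
E
```

```text
LT [-20.1   2.1]
RT [-18.1 -95.9]
RB [ -8.2 -96.6]
LB [-8.2  1.3]
[ -4.101 -47.204   0.074] [-0.1 -0.4  0.2  0.5  0.3  0.1 -0.5 -0.3]
-90 [(-36, [69, 33, 20]), (-33, [69, 38, 20]), (-30, [68, 37, 16]), (-27, [74, 43, 26]), (-24, [77, 46, 28]), (-21, [81, 53, 37]), (-18, [95, 73, 43]), (-15, [89, 67, 40]), (-12, [96, 89, 85]), (-9, [119, 120, 117]), (-6, [135, 135, 133]), (-3, [97, 93, 88]), (0, [74, 49, 42]), (3, [73, 41, 29]), (6, [64, 34, 8]), (9, [69, 38, 22])]
-80 [(-36, [71, 41, 23]), (-33, [70, 39, 20]), (-30, [71, 41, 21]), (-27, [71, 35, 23]), (-24, [77, 43, 26]), (-21, [82, 60, 36]), (-18, [91, 68, 41]), (-15, [87, 67, 39]), (-12, [66, 57, 48]), (-9, [83, 81, 80]), (-6, [89, 92, 89]), (-3, [79, 72, 65]), (0, [75, 48, 40]), (3, [71, 37, 18]), (6, [70, 41, 23]), (9, [68, 38, 19])]
-20 [(-36, [72, 39, 21]), (-33, [72, 42, 29]), (-30, [70, 35, 14]), (-27, [70, 38, 23]), (-24, [69, 42, 27]), (-21, [76, 52, 29]), (-18, [97, 77, 50]), (-15, [90, 66, 37]), (-12, [70, 52, 34]), (-9, [32, 30, 29]), (-6, [46, 41, 49]), (-3, [36, 36, 42]), (0, [34, 32, 36]), (3, [28, 28, 30]), (6, [35, 30, 31]), (9, [31, 14, 0])]
-10 [(-36, [72, 43, 21]), (-33, [70, 36, 22]), (-30, [74, 44, 25]), (-27, [73, 42, 31]), (-24, [72, 45, 30]), (-21, [85, 64, 46]), (-18, [94, 69, 45]), (-15, [89, 64, 38]), (-12, [48, 44, 35]), (-9, [38, 34, 42]), (-6, [43, 40, 43]), (-3, [42, 40, 42]), (0, [31, 31, 31]), (3, [36, 33, 36]), (6, [37, 25, 27]), (9, [32, 22, 9])]
```

>>> arm_command(increments=[{"claw":0,"offset":[0,-0.0043,0],"yaw":0},{"claw":0,"offset":[0,-0.0043,0],"yaw":0},{"claw":0,"offset":[0.01,-0.0043,0],"yaw":0},{"claw":0,"offset":[0.02,-0.0043,0],"yaw":0},{"claw":0,"offset":[0.025,-0.0043,0],"yaw":0},{"claw":0,"offset":[0.025,-0.0043,0],"yaw":0},{"claw":0,"offset":[0.025,-0.0043,0],"yaw":0}])

```text
t: 18.52
position: [431.9, -177.4, 187.6]
tcp_rot: [0.0, 0.72, 0.694, -0.0]
wrist_force: [0.1, 0.6, -0.0]
grip_width: 0.191
grasp_force: 44.6
```

```bash
python3 - <<'E'
from h import *
a=-.036;r=np.array([452.48,-3.14]);C,S=np.cos(a),np.sin(a)
X,Y=-14.5,-140
to(r[0]+C*X-S*Y,r[1]+S*X+C*Y,187,a)
p=observe()['position'][:2]-r;print('tcp rail',C*p[0]+S*p[1],-S*p[0]+C*p[1])
t=snap('top');im=t['img'];h=cv2.cvtColor(im,cv2.COLOR_RGB2HSV)
def at(X,Y,z): return proj(t,[r[0]+C*X-S*Y,r[1]+S*X+C*Y,z])
# blue columns across x at z=187 for several Y ahead
for Y in range(-135,-95,4):
    print(Y,''.join('B' if 100<h[v,u,0]<130 and h[v,u,1]>110 else ('d' if h[v,u,2]<45 else '.') for X in range(-45,20,2) for u,v in[at(X,Y,187).round().astype(int)]))
print([X for X in range(-45,20,2)])
E
```

```text
t 18.52 pos [ 431.9 -177.4  187.6] ty -0.0355 down [ 0. -0. -1.] grip 0.191 44.6 F [ 0.1  0.6 -0. ] j6 -0.6
off [ 0.0348 -0.0002  0.0006] yaw 0.03
tcp rail -14.267577430489236 -174.84299852481624
-135 dddddBBBB..............BBBBB.....
-131 dddd.BBBB..............BBBBBdd...
-127 d....BB.................BBB......
-123 .....BB.................BBB......
-119 .....BBB................BBB......
-115 .....BBBB................BB......
-111 ......BBB................B.......
-107 .......BB.............ddB........
-103 .......BB.............ddd........
-99 .................................
[-45, -43, -41, -39, -37, -35, -33, -31, -29, -27, -25, -23, -21, -19, -17, -15, -13, -11, -9, -7, -5, -3, -1, 1, 3, 5, 7, 9, 11, 13, 15, 17, 19]
```

>>> arm_command(increments=[{"claw":0,"offset":[0.004,0,0],"yaw":0},{"claw":0,"offset":[0.01,0,0],"yaw":0},{"claw":0,"offset":[0.016,0,0],"yaw":0},{"claw":0,"offset":[0.022,0,0],"yaw":0},{"claw":0,"offset":[0.027,0,0],"yaw":0},{"claw":0,"offset":[0.031,0,0],"yaw":0},{"claw":0,"offset":[0.031,0,0],"yaw":0},{"claw":0,"offset":[0.031,0,0],"yaw":0}])

```text
t: 19.58
position: [433.0, -146.4, 187.5]
tcp_rot: [0.0, 0.72, 0.694, -0.0]
wrist_force: [-0.6, -0.1, -1.2]
grip_width: 0.191
grasp_force: 44.6
```

```bash
python3 - <<'E'
from h import *
a=-.036;r=np.array([452.48,-3.14]);C,S=np.cos(a),np.sin(a)
o=observe();p=o['position'][:2]-r;print('tcp rail',C*p[0]+S*p[1],-S*p[0]+C*p[1],o['wrist_force'],o['grip_width'],o['grasp_force'])
t=snap('top');im=t['img'];h=cv2.cvtColor(im,cv2.COLOR_RGB2HSV)
def at(c,X,Y,z): return proj(c,[r[0]+C*X-S*Y,r[1]+S*X+C*Y,z])
for Y in range(-112,-44,4):
    print(Y,''.join('B' if 100<h[v,u,0]<130 and h[v,u,1]>110 else ('d' if h[v,u,2]<45 else ('w' if h[v,u,2]>84 else '.')) for X in range(-45,20,2) for u,v in[at(t,X,Y,187).round().astype(int)]))
s=snap('side');hs=cv2.cvtColor(s['img'],cv2.COLOR_RGB2HSV)
u,v=at(s,-14,-90,180).round().astype(int);print(u,v)
H=hs[v-28:v+48,u-40:u+32]
print('\n'.join(''.join('B' if 104<q[0]<130 and q[1]>110 else ('d' if q[2]<45 else ('w' if 8<q[0]<24 and q[2]>110 and q[1]>90 else ('r' if (q[0]<6 or q[0]>174) and q[1]>150 and q[2]>90 else '.'))) for q in R_) for R_ in H))
print('board right edge expected',at(s,-18,-97,199).round(1),at(s,-8,-97,50).round(1))
E
```

```text
tcp rail -14.319385826058973 -143.9155360014973 [-0.63708051 -0.08228771 -1.24234137] 0.19129088236126005 44.55064058303833
-112 ww....ddddddddddd...BBBBB.......w
-108 ..Bdddddddddddd...wwwwBBBB.....ww
-104 dddddddddd........wwwwBBBBw....ww
-100 dddddBBB..........wwww.BBBB....ww
-96 dd..wBBB....wwwwwwwww..BBBB....ww
-92 ....wBB.....wwwwwwww.....BBB...ww
-88 ....BBBB....wwwwwwwww....B.....ww
-84 .....BBBw....www........BB.....ww
-80 ......BBB....www........B.......w
-76 ......BBB.....ww.......d........w
-72 .......BB.....ww......ddd....d..w
-68 .............www...........ddd.ww
-64 .............wwww.....dddddddd..w
-60 .............wwww..ddddddddddd..w
-56 .............ww...dddddddddddd..w
-52 ..............ww.ddddddddddddd..w
-48 .............www..dddddddddddd..w
347 265
....................................................dd....d.....d.......
....................................................d.ddddd.dd..........
......................................................d....dd...........
........................................................dd.d............
..........................
[... 4583 characters left out ...]
............................www...............................
........................................................................
........................................................................
........................................................................
........................................................................
........................................................................
........................................................................
........................................................................
........................................................................
board right edge expected [349.1 261. ] [348.5 305.2]
```

```bash
python3 -c "
from plant import *
print(sign_off())"
```

```text
the job is handed in; nothing more can be done
None
```

I handed the job in: the board hangs let go within about 2 mm of the red mark, and the clip is held squeezed open around its right-hand edge above the rail, one jaw each side and about 25 mm past the edge, with no contact seen; the judge's result was not reported.

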